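# Stand the screwdrivers in their colour cups

## Task

Take the wooden offcut that lies across the two cups and lay it down on the bench, clear of the holder and the rack. Then take both screwdrivers out of the slanted rack and stand each one upright, blade down to the bottom, in the cup of the same colour as its handle. Set everything down gently, without dropping or knocking it, and leave the jar, the tape measure and the tape roll where they are.

Things in the scene. Friction and masses are not known exactly. Their poses are not given: they have to be found in the camera images.
- yellow_driver: yellow-handled screwdriver, 195 mm: handle 24 mm wide (x), 27 mm deep (z); blade 6 mm thick. y: long axis, tip to handle end. Origin 14 mm in z below that axis; on it the tip is at y = -99 mm, the handle from y = 7 to 96 mm. Starts in the slanted rack, blade down, leaning about 30 degrees, the handle's lower end on the block
- blue_driver: blue-handled screwdriver, 161 mm: handle 20 mm wide (x), 22 mm deep (z); blade 6 mm thick. y: long axis, tip to handle end. Origin 11 mm in z below that axis; on it the tip is at y = -82 mm, the handle from y = 4 to 79 mm. Starts in the slanted rack, blade down, leaning about 30 degrees, the handle's lower end on the block
- yellow_driver_tip (a point): tip of the yellow screwdriver's blade; same axes as the screwdriver
- yellow_driver_handle (a point): point on the yellow screwdriver's long axis, in the handle, 56 mm from where the handle begins: a good place to grip
- yellow_cup: yellow plastic cup fixed on the aluminium board, 80 mm high; wall 4 mm; inside 29 mm wide at the rim tapering to 16 mm at the bottom; 37 mm wide outside at the rim, foot flange 54 mm wide. Origin: centre of its underside; the inner floor is 5 mm above it; z up. The two cups may stand either way round on the board
- yellow_cup_mouth (a point): centre of the yellow cup's mouth, level with the rim
- blue_driver_tip (a point): tip of the blue screwdriver's blade; same axes as the screwdriver
- blue_driver_handle (a point): point on the blue screwdriver's long axis, in the handle, 46 mm from where the handle begins: a good place to grip
- blue_cup: blue plastic cup fixed on the aluminium board, 80 mm high; wall 4 mm; inside 29 mm wide at the rim tapering to 16 mm at the bottom; 37 mm wide outside at the rim, foot flange 54 mm wide. Origin: centre of its underside; the inner floor is 5 mm above it; z up. The two cups may stand either way round on the board
- blue_cup_mouth (a point): centre of the blue cup's mouth, level with the rim
- holder_board: aluminium board fixed to the bench, 70 mm (x) by 165 mm (y), 12 mm thick; origin: centre of its underside. The cups stand on its y axis at +47.5 and -47.5 mm; between them a fixed post 16 mm (x) by 36 mm (y) rises to 94 mm above the bench
- slant_rack: wooden rack fixed to the bench: foot 130 mm (x, centre at x = +12 mm) by 180 mm (y), side cheeks 90 mm high, between them a block tilted 26 degrees with two square 10 mm holes 90 mm apart. Origin on the bench, straight below the middle between the hole mouths; the holes' axes lean towards the rack's -x as they rise
- rack_hole_left (a point): mouth of the rack's left hole (+y side), on the block's upper face, 112 mm above the bench: the yellow screwdriver starts here
- rack_hole_right (a point): mouth of the rack's right hole (-y side): the blue screwdriver starts here
- wood_offcut: loose wooden offcut, 42 mm (x) by 115 mm (y), 30 mm thick (z); origin: centre of its underside. It starts lying across both cups' mouths on the board's post, 94 mm above the bench
- jar: clear jar with a red lid, 62 mm across, 86 mm high; stands on the bench beside the work, to be left alone. Origin: centre of its underside
- tape_measure: yellow and black tape measure, 34 x 72 mm, 62 mm high; stands on the bench beside the work, to be left alone. Origin: centre of its underside
- tape_roll: roll of black tape lying flat, 55 mm across, 19 mm high; stands on the bench beside the work, to be left alone. Origin: centre of its underside

How it is judged:
On the way, in this order (a step that is already met when the one before it is completed fails the run):
1. the offcut lies on the bench, let go, clear of holder and rack (height (world z) of wood_offcut below 0.05 m and linear speed of wood_offcut below 0.03 m/s and contact force between the fingers and wood_offcut below 0.05 N and contact force between wood_offcut and holder_board below 0.05 N and contact force between wood_offcut and yellow_cup below 0.05 N and contact force between wood_offcut and blue_cup below 0.05 N and contact force between wood_offcut and slant_rack below 0.05 N), for 0.2 s.
2. one screwdriver stands in the cup of its colour, let go (((horizontal distance between yellow_driver_tip and yellow_cup below 0.015 m and z of yellow_driver_tip in the frame of yellow_cup below 0.018 m and angle between yellow_driver's own y axis and vertical below 0.35 rad and linear speed of yellow_driver below 0.05 m/s and contact force between the fingers and yellow_driver below 0.05 N) or (horizontal distance between blue_driver_tip and blue_cup below 0.015 m and z of blue_driver_tip in the frame of blue_cup below 0.018 m and angle between blue_driver's own y axis and vertical below 0.35 rad and linear speed of blue_driver below 0.05 m/s and contact force between the fingers and blue_driver below 0.05 N))), for 0.2 s.
3. both screwdrivers stand in the cups of their colours, let go (horizontal distance between yellow_driver_tip and yellow_cup below 0.015 m and z of yellow_driver_tip in the frame of yellow_cup below 0.018 m and angle between each of yellow_driver, blue_driver's own y axis and vertical below 0.35 rad and linear speed of each of yellow_driver, blue_driver below 0.05 m/s and contact force between the fingers and yellow_driver below 0.05 N and horizontal distance between blue_driver_tip and blue_cup below 0.015 m and z of blue_driver_tip in the frame of blue_cup below 0.018 m and contact force between the fingers and blue_driver below 0.05 N), for 0.2 s.
At the end, for the whole second after the job is handed in: Each screwdriver stands, released, in its own colour's cup: tip within 15 mm of the cup axis and under 18 mm above the cup's underside, within 20 degrees of vertical, handle up. The offcut lies at rest on the bench (origin below 50 mm), touching neither holder, cups nor rack (all of step 1 and horizontal distance between yellow_driver_tip and yellow_cup below 0.015 m and z of yellow_driver_tip in the frame of yellow_cup below 0.018 m and angle between each of yellow_driver, blue_driver's own y axis and vertical below 0.35 rad and contact force between the fingers and yellow_driver below 0.05 N and horizontal distance between blue_driver_tip and blue_cup below 0.015 m and z of blue_driver_tip in the frame of blue_cup below 0.018 m and contact force between the fingers and blue_driver below 0.05 N).
It fails at once if a screwdriver or the offcut is dropped or knocked away: it moves faster than 0.5 m/s with no finger touching it ((linear speed of yellow_driver above 0.5 m/s and contact force between the fingers and yellow_driver below 0.02 N) or (linear speed of blue_driver above 0.5 m/s and contact force between the fingers and blue_driver below 0.02 N) or (linear speed of wood_offcut above 0.5 m/s and contact force between the fingers and wood_offcut below 0.02 N)).
It fails at once if the jar, tape measure or tape roll is moved by more than 30 mm (distance of any of jar, tape_measure, tape_roll from where it was at the start of the episode above 0.03 m).
It also fails if it takes over 72 s, if anything falls off the work surface, if the arm or the gripper's body presses on something with over 40 N, if the wrist force passes 120 N, or if a joint passes its speed limit or range.

## Robot

A 7-joint arm with a two-finger parallel gripper is mounted at the origin on a cart in front of the work surface, level with it; the furniture and walls round the work are solid. World frame = base frame: x ahead of the robot, y to its left, z up, the work surface at z = 0. Lengths are in m, angles in rad, forces in N, time in s.
With the tool pointing down it reaches from about 0.375 to 0.925 m from the base axis. Payload 3.1 kg.
Tool frame: the origin (TCP) lies at the very end of the fingers, on their centre line; the grasp point (between the pads) lies 19 mm behind it; z points along the fingers, y is the line along which they close (so a half turn about z gives the same grasp; the last joint's range is limited). The gripper opens to 85 mm and grips with 20 to 120 N. Pads are 22 mm wide; open, the fingers measure 114 mm over their backs; the gripper's body (76 mm by 85 mm) begins 54 mm behind the grasp point. The pads swing forward as they close: fully open they stand 13 mm farther back than shut.
Start: joints at [1.025, 0.383, 0.044, 1.598, -0.018, 1.161, -0.05], TCP at [0.281, -0.586, 0.231] pointing down, gripper open.
Joint ranges: [-2.61, 2.61], [-0.41, 2.15], [-1.48, 1.57], [0, 2.5], [-1.57, 4.71], [0.05, 1.97], [-2.85, 2.85]. Speed limits (rad/s): [2.79, 2.79, 3.14, 3.14, 3.14, 3.14, 3.14].

## Interface

Orientations are given as a unit quaternion [x, y, z, w].
In Python, from station import bot gives the robot as it stands.
- The arm moves only by the shell command python3 -m creep 'ROWS' [FORCE]. ROWS is JSON, a list of rows, each a list of 7 numbers: the shift along the tool's x, y, z in mm, then the turn, a rotation vector about the tool's x, y, z in rad, then the opening, from 0 (shut) to 1 (fully open). In form: [[x, y, z, ax, ay, az, gripper], ...]. A call has 1 to 5 rows; each row is the pose to reach, as a shift and turn from the pose commanded when the call began, along the tool's axes at that moment; what a row does not reach only later rows make up. A row lasts 1/12 s, in which the tool goes at most 41.7 mm and 7.16 degrees, less where a joint would pass 70% of its speed; a pose out of reach is approached as far as the arm can. A call with a gripper value outside its range is refused whole. The fingers move at their own pace and stop on an object; FORCE is the grip in N (left out, the last holds). Time passes only in rows, so rows that repeat a pose let the fingers close. It gives the time, the measured TCP pose, the force, the opening and the grip force at its end, in the units of the state.
- bot.observe(): the state, without advancing time (a new reading comes with each control period).
- bot.read_camera(name): name is "side" or "top"; returns the picture (384x512x3 uint8, blue, green, red); there is no depth.
- bot.camera_params(name): a dict with "fx", "fy", "cx", "cy" (pixels), "k1" (the pictures are not rectified: a ray, as slopes to the right and down, at radius r is drawn at 1 + k1 r^2 times it, then the intrinsics apply), "position" and "attitude" of the camera in the world. Camera axes: x right, y down, z forward; pixel columns grow to the right and rows downward; lengths in m; the calibration is good to about 2 mm. A picture is of the moment at which its call begins. camera_params takes no time and is no camera call.
- bot.hand_in(): hands the job in; it is judged then, once.
The state is a dict: "time_s": time; "joint_positions": joint angles; "qd": joint speeds; "joint_efforts": joint torques, N m; "ee_pos": TCP position; "orientation": TCP orientation; "wrist_force": force on the tool from outside, world axes, zero at the start; "moment": the same for the moment, N m; "grip_width": opening from 0.0 (shut) to 1.0 (fully open); "grip_force": force on a finger pad.
Only numpy, scipy, OpenCV 4.12 (cv2) and the standard library are available. Lean on these libraries where they do the work, as an engineer would, in place of code of your own. Each camera call takes 0.05 s, during which the arm holds its last target. There are 200 camera calls.

## Working session

There is one attempt and no reset: what is moved stays moved. The work goes in short steps, Python scripts to look and compute and a shell command to move; the robot and the scene stay as the last step left them, time stands still between calls to the robot, and variables do not carry over. Pictures are saved under pics/ and viewed, at most 11 in all, crops included, and the job is handed in when it is done.

```bash
mkdir -p pics; ls; python3 - <<'E'
from station import bot
import cv2
o=bot.observe(); print({k:o[k] for k in('time_s','ee_pos','orientation','grip_width')})
for n in('side','top'):
    print(n,bot.camera_params(n)); cv2.imwrite(f'pics/{n}0.png',bot.read_camera(n))
E
```

```text
pics
{'time_s': 0.0, 'ee_pos': array([ 0.28100585, -0.58505058,  0.22987004]), 'orientation': array([ 9.75030155e-01,  2.22068481e-01, -3.75901528e-04, -1.28280437e-03]), 'grip_width': 0.9993258056477355}
side {'fx': 412.9483650734835, 'fy': 412.9483650734835, 'cx': 252.58938592025507, 'cy': 190.11244599738095, 'k1': -0.024166557287636316, 'position': array([0.37842446, 0.79979186, 0.74425936]), 'attitude': array([-0.06337646,  0.90769802, -0.41275897,  0.04120399])}
top {'fx': 443.0743449740839, 'fy': 443.0743449740839, 'cx': 255.58436158767904, 'cy': 191.88762735263606, 'k1': -0.05510513199140633, 'position': array([0.26513369, 0.07900989, 1.37583696]), 'attitude': array([ 0.71235852, -0.69525251,  0.062945  , -0.07216099])}
```

View pics/side0.png

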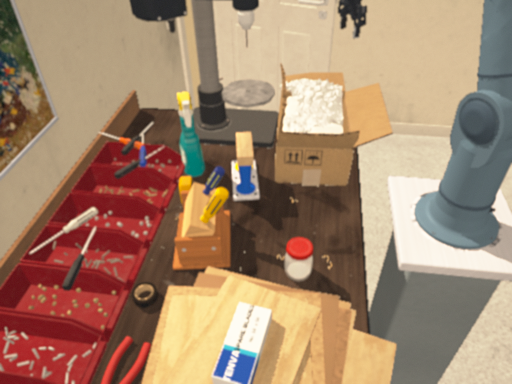

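View pics/top0.png

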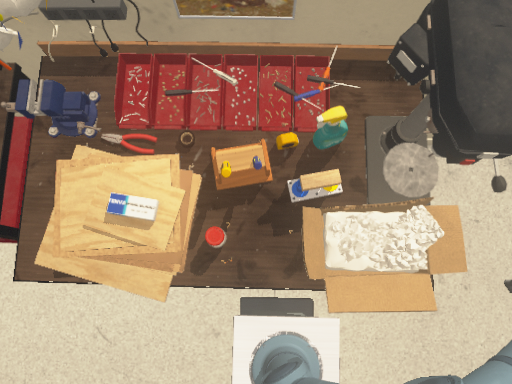

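Side view: rack at (203,225) with the drivers' handles at (215,178) and (215,205), offcut on holder at (245,160) with the blue cup in front, and the jar at (299,257). Top view: rack (242,165), offcut (321,180), tape measure (287,140), roll (187,139), jar (216,237). Next I zoom in.

```bash
cat > h.py <<'E'
import numpy as np, cv2
from scipy.spatial.transform import Rotation as R
from station import bot
C={n:bot.camera_params(n) for n in('side','top')}
def K(c): return np.array([[c['fx'],0,c['cx']],[0,c['fy'],c['cy']],[0,0,1]])
def D(c): return np.array([c['k1'],0,0,0.])
def ray(n,px):
    c=C[n]; u=cv2.undistortPoints(np.array([[px]],float),K(c),D(c))[0,0]
    d=R.from_quat(c['attitude']).apply([u[0],u[1],1]); return c['position'],d/np.linalg.norm(d)
def plane(n,px,z):
    p,d=ray(n,px); return p+d*(z-p[2])/d[2]
def two(a,b):
    p,d=ray('side',a); q,e=ray('top',b)
    s=np.linalg.lstsq(np.c_[d,-e],q-p,rcond=None)[0]
    A,B=p+d*s[0],q+e*s[1]; return (A+B)/2,np.linalg.norm(A-B)
def proj(n,P):
    c=C[n]; Rt=R.from_quat(c['attitude']).inv()
    return cv2.projectPoints(Rt.apply(np.atleast_2d(P)-c['position']),np.zeros(3),np.zeros(3),K(c),D(c))[0][:,0]
def crop(n,x0,y0,w,h,f,name):
    cv2.imwrite(name,cv2.resize(bot.read_camera(n)[y0:y0+h,x0:x0+w],None,fx=f,fy=f,interpolation=cv2.INTER_CUBIC))
E
python3 - <<'E'
from h import *
for n in('side','top'): print(n,proj(n,[[0,0,0],[.4,0,0],[.4,.2,0],[.4,0,.1]]).round(0).tolist())
crop('side',160,120,130,160,4.5/1.25,'pics/s1.png'); crop('top',190,120,170,100,4.6,'pics/t1.png')
E
```

```text
side [[455.0, 218.0], [296.0, 205.0], [290.0, 265.0], [298.0, 175.0]]
top [[285.0, 369.0], [287.0, 234.0], [223.0, 233.0], [289.0, 231.0]]
```

View pics/s1.png

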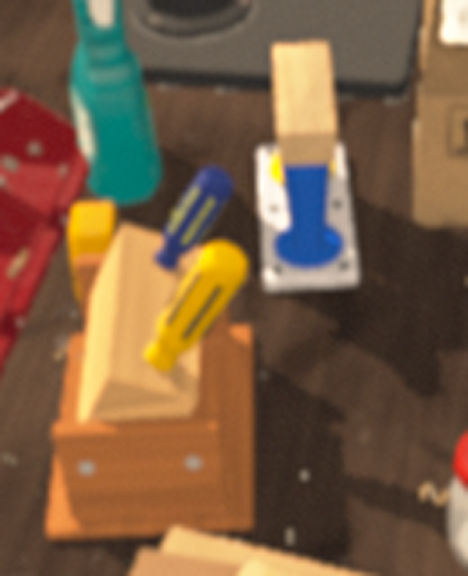

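View pics/t1.png

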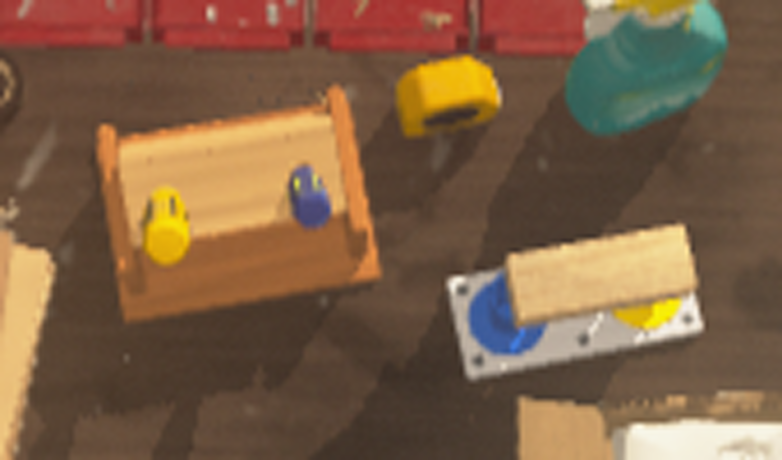

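Top crop (scale 4.6): board corners (447,277), (468,380), (703,328); offcut top face about (508,255)–(683,226)–(697,286). The blue cup is the left (+y) one, yellow the right (-y) one. Side crop: yellow handle from (160,360) to (230,255), blue from (165,255) to (215,180). Both handles lean towards the robot.

```bash
cat > m.py <<'E'
from h import *
def blob(n,lo,hi,box,k=3):
    im=bot.read_camera(n); m=cv2.inRange(cv2.cvtColor(im,cv2.COLOR_BGR2HSV),lo,hi)
    x,y,w,h=box; z=np.zeros_like(m); z[y:y+h,x:x+w]=m[y:y+h,x:x+w]
    z=cv2.morphologyEx(z,cv2.MORPH_CLOSE,np.ones((k,k)))
    c=max(cv2.findContours(z,0,2)[0],key=cv2.contourArea); return c
def axis(c):
    f=np.zeros((384,512),np.uint8); cv2.drawContours(f,[c],-1,255,-1)
    p=np.argwhere(f)[:,::-1].astype(float); m=p.mean(0); v=np.linalg.svd(p-m,full_matrices=False)[2][0]
    t=(p-m)@v; return m,v,t.min(),t.max(),len(p)
Y=((20,150,90),(33,255,255)); B=((105,110,40),(130,255,255))
def handle(col,bs,bt):
    o={}
    for n,b in(('side',bs),('top',bt)): o[n]=axis(blob(n,*col,b))
    P,e=two(o['side'][0],o['top'][0])
    N=[]
    for n in o:
        m,v=o[n][:2]; N.append(np.cross(ray(n,m-5*v)[1],ray(n,m+5*v)[1]))
    d=np.cross(*N); d/=np.linalg.norm(d); d*=np.sign(d[2])
    print('centre',P.round(4),'err',round(e,4),'dir',d.round(3),{n:[np.round(x,1).tolist() for x in o[n]] for n in o}); return P,d
E
python3 - <<'E'
from m import *
handle(Y,(195,180,40,50),(215,158,25,25)); handle(B,(198,162,30,35),(248,150,20,25))
q=lambda x,y:(x/4.6+190,y/4.6+120)
for a in((447,277),(468,380),(703,328)): print('board',plane('top',q(*a),.012).round(4))
print('bctr',((plane('top',q(447,277),.012)+plane('top',q(703,328),.012))/2).round(4))
for a in((508,255),(683,226),(697,286),(519,317)): print('off',plane('top',q(*a),.124).round(4))
for a in((107,128),(126,320),(380,277)): print('rackfoot?',plane('top',q(*a),.0).round(4))
s=lambda x,y:(x/3.6+160,y/3.6+120)
print('off side top', [plane('side',s(*a),.124).round(4) for a in((272,44),(329,40),(337,104),(277,108))])
print('board side',[plane('side',s(*a),.012).round(4) for a in((265,288),(357,284),(345,146),(256,147))])
print('jar',plane('top',(216,237),.086).round(3),'rack side near foot',[plane('side',s(*a),.0).round(4) for a in((46,538),(253,530))])
E
```

```text
centre [0.5662 0.1844 0.1555] err 0.0001 dir [-0.51  -0.075  0.857] {'side': [[214.2, 203.6], [-0.6, 0.8], -18.9, 21.3, 480], 'top': [[225.7, 168.8], [-0.0, 1.0], -8.8, 7.3, 134]}Traceback (most recent call last):
  File "<stdin>", line 2, in <module>
  File "m.py", line 14, in handle
    for n,b in(('side',bs),('top',bt)): o[n]=axis(blob(n,*col,b))
                                                  ~~~~^^^^^^^^^^
  File "m.py", line 6, in blob
    c=max(cv2.findContours(z,0,2)[0],key=cv2.contourArea); return c
ValueError: max() iterable argument is empty
```

```bash
sed -i 's/B=((105,110,40),(130,255,255))/B=((108,70,25),(135,255,255))/' m.py; python3 - <<'E'
from m import *
t=cv2.cvtColor(bot.read_camera('top'),cv2.COLOR_BGR2HSV); print(t[163,257],t[166,258])
handle(B,(198,162,30,35),(248,150,20,25))
q=lambda x,y:(x/4.6+190,y/4.6+120)
for a in((447,277),(468,380),(703,328)): print('board',plane('top',q(*a),.012).round(4))
print('bctr',((plane('top',q(447,277),.012)+plane('top',q(703,328),.012))/2).round(4))
for a in((508,255),(683,226),(697,286),(519,317)): print('off',plane('top',q(*a),.124).round(4))
for a in((107,128),(126,320),(380,277)): print('rackfoot?',plane('top',q(*a),.0).round(4))
s=lambda x,y:(x/3.6+160,y/3.6+120)
print('off side top', [plane('side',s(*a),.124).round(4) for a in((272,44),(329,40),(337,104),(277,108))])
print('board side',[plane('side',s(*a),.012).round(4) for a in((265,288),(357,284),(345,146),(256,147))])
print('jar',plane('top',(216,237),.086).round(3),'rack side near foot',[plane('side',s(*a),.0).round(4) for a in((46,538),(253,530))])
E
```

```text
[121  92 133] [121  95 115]
centre [0.5824 0.0948 0.1522] err 0.004 dir [-0.463  0.181  0.868] {'side': [[215.1, 177.2], [-0.5, 0.8], -11.8, 18.4, 136], 'top': [[257.5, 164.9], [-0.7, 0.8], -3.8, 3.3, 42]}
board [0.5689 0.0017 0.012 ]
board [ 0.4977 -0.0134  0.012 ]
board [ 0.5374 -0.1733  0.012 ]
bctr [ 0.5531 -0.0858  0.012 ]
off [ 0.559  -0.0302  0.124 ]
off [ 0.5804 -0.1407  0.124 ]
off [ 0.5418 -0.1491  0.124 ]
off [ 0.5193 -0.0373  0.124 ]
rackfoot? [0.6733 0.2409 0.    ]
rackfoot? [0.5361 0.2217 0.    ]
rackfoot? [0.5705 0.0473 0.    ]
off side top [array([ 0.5809, -0.137 ,  0.124 ]), array([ 0.5387, -0.1474,  0.124 ]), array([ 0.5203, -0.065 ,  0.124 ]), array([ 0.5623, -0.0551,  0.124 ])]
board side [array([0.5641, 0.0145, 0.012 ]), array([0.4979, 0.0018, 0.012 ]), array([ 0.5307, -0.1634,  0.012 ]), array([ 0.6029, -0.1533,  0.012 ])]
jar [0.378 0.211 0.086] rack side near foot [array([0.6614, 0.2487, 0.    ]), array([0.5332, 0.2252, 0.    ])]
```

```bash
cat > d.py <<'E'
from h import *
def delta(pos,yaw,tilt=None,q=None):
    """target TCP pos, tool yaw (tool pointing down), optional tilt (axis vec for tool z)"""
    o=q or bot.observe(); A=R.from_quat(o['orientation'])
    T=R.from_euler('z',yaw)*R.from_euler('x',np.pi)
    if tilt is not None:
        z=np.array(tilt)/np.linalg.norm(tilt); a=np.cross([0,0,-1],z); s=np.linalg.norm(a)
        if s>1e-6: T=R.from_rotvec(a/s*np.arctan2(s,-z[2]))*T
    print('shift mm',(A.inv().apply(np.array(pos)-o['ee_pos'])*1000).round(1),'turn',(A.inv()*T).as_rotvec().round(3))
E
python3 -c "
from d import *
delta((.45,-.3,.38),1.78); delta((.55,-.089,.38),1.78)"; python3 -m creep '[[0,0,-41,0,0,0,1],[0,0,-82,0,0,0,1],[0,0,-123,0,0,0,1],[0,0,-150,0,0,0,1]]'
```

```text
shift mm [ 275.7 -184.7 -148.7] turn [ 0.    -0.    -1.332]
shift mm [ 457.2 -331.6 -148.7] turn [ 0.    -0.    -1.332]
time_s: 0.88
ee_pos: [0.2819, -0.5869, 0.3864]
orientation: [0.975, 0.222, 0.001, 0.003]
wrist_force: [0.4, -0.4, 0.7]
grip_width: 1.003
grip_force: 0.0
```

```bash
python3 -m creep '[[32,-23,0,0,0,-0.12,1],[64,-46,0,0,0,-0.24,1],[96,-69,0,0,0,-0.36,1],[128,-92,0,0,0,-0.48,1],[160,-115,0,0,0,-0.6,1]]'; python3 -c "
from d import *
delta((.55,-.089,.38),1.78)"
```

```text
time_s: 1.3
ee_pos: [0.3765, -0.4113, 0.3816]
orientation: [0.864, 0.503, 0.0, 0.0]
wrist_force: [0.5, -0.7, -0.2]
grip_width: 0.996
grip_force: 0.0
shift mm [365.9  -8.6   1.5] turn [ 0.001  0.001 -0.727]
```

```bash
python3 -m creep '[[37,-1,0,0,0,-0.12,1],[74,-2,0,0,0,-0.24,1],[111,-3,0,0,0,-0.36,1],[148,-3,0,0,0,-0.48,1],[183,-4,0,0,0,-0.6,1]]'; python3 -c "
from d import *
delta((.55,-.089,.38),1.78)"
```

```text
time_s: 1.72
ee_pos: [0.4646, -0.2503, 0.3817]
orientation: [0.677, 0.736, 0.0, 0.0]
wrist_force: [0.3, 0.6, 0.1]
grip_width: 0.996
grip_force: 0.0
shift mm [153.6  98.6   1.7] turn [ 0.001  0.001 -0.126]
```

```bash
python3 -m creep '[[31,20,0,0,0,-0.1,1],[62,40,0,0,0,-0.126,1],[93,60,0,0,0,-0.126,1],[124,80,0,0,0,-0.126,1],[154,99,2,0,0,-0.126,1]]';  python3 -m creep '[[0,0,40,0,0,0,1],[0,0,80,0,0,0,1],[0,0,120,0,0,0,1],[0,0,160,0,0,0,1],[0,0,200,0,0,0,1]]'; python3 -c "
from d import *
delta((.55,-.089,.1),1.78)
crop('top',270,110,110,110,5,'pics/t2.png')"
```

```text
time_s: 2.13
ee_pos: [0.5515, -0.0894, 0.3801]
orientation: [0.632, 0.775, 0.0, 0.001]
wrist_force: [1.4, -0.3, 0.3]
grip_width: 1.0
grip_force: 0.0
time_s: 2.55
ee_pos: [0.5507, -0.0913, 0.178]
orientation: [0.632, 0.775, 0.0, 0.001]
wrist_force: [-0.0, 0.2, -0.8]
grip_width: 0.998
grip_force: 0.0
shift mm [ 2.5 -0.3 78. ] turn [ 0.001  0.001 -0.006]
```

View pics/t2.png

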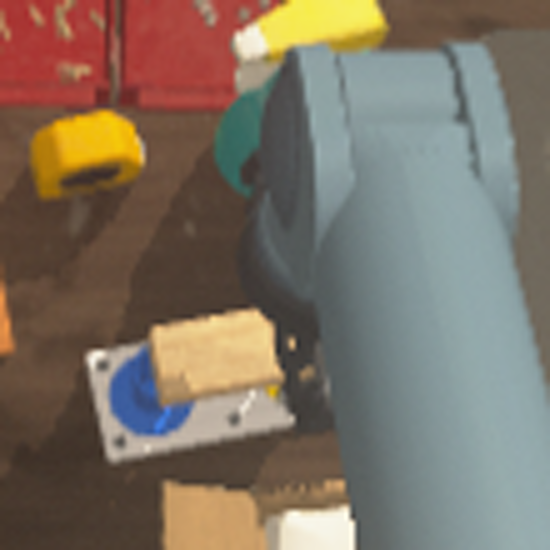

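The arm covers the holder's far end at (320,350), the offcut is untouched at (215,355), and nothing is in the way. I descend and grip.

```bash
python3 -m creep '[[2,0,25,0,0,0,1],[2,0,50,0,0,0,1],[2,0,70,0,0,0,1],[2,0,78,0,0,0,1],[2,0,78,0,0,0,1]]'; python3 -m creep '[[0,0,0,0,0,0,0.65],[0,0,0,0,0,0,0.55],[0,0,0,0,0,0,0.5],[0,0,0,0,0,0,0.4],[0,0,0,0,0,0,0.3]]' 40;python3 -m creep '[[0,0,0,0,0,0,0.3],[0,0,0,0,0,0,0.3],[0,0,0,0,0,0,0.3]]'
```

```text
time_s: 3.02
ee_pos: [0.5489, -0.0894, 0.1001]
orientation: [0.632, 0.775, -0.001, -0.002]
wrist_force: [-0.2, 0.9, -0.7]
grip_width: 1.002
grip_force: 0.0
time_s: 3.43
ee_pos: [0.5518, -0.0896, 0.1032]
orientation: [0.632, 0.775, 0.001, 0.002]
wrist_force: [-0.5, -0.2, 5.0]
grip_width: 0.485
grip_force: 41.7
time_s: 3.68
ee_pos: [0.5518, -0.0895, 0.1032]
orientation: [0.632, 0.775, 0.001, 0.001]
wrist_force: [-0.5, -1.3, 6.5]
grip_width: 0.482
grip_force: 41.8
```

```bash
python3 -m creep '[[0,0,-8,0,0,0,0.3],[0,0,-30,0,0,0,0.3],[0,0,-60,0,0,0,0.3],[0,0,-90,0,0,0,0.3],[0,0,-110,0,0,0,0.3]]'; python3 -c "
from d import *
delta((.425,.075,.21),1.78); print(bot.observe()['wrist_force'],bot.observe()['moment'])"
```

```text
time_s: 4.1
ee_pos: [0.551, -0.0891, 0.2142]
orientation: [0.632, 0.775, 0.001, 0.001]
wrist_force: [0.5, 0.1, -0.4]
grip_width: 0.482
grip_force: 41.1
shift mm [186.2 -90.3   3.8] turn [ 0.003  0.001 -0.006]
[ 0.5059747   0.12815577 -0.40242708] [-0.0372454  -0.09489606  0.01941717]
```

```bash
python3 -m creep '[[20,-10,0,0,0,0,0.3],[50,-24,0,0,0,0,0.3],[80,-39,0,0,0,0,0.3],[110,-53,0,0,0,0,0.3],[140,-68,0,0,0,0,0.3]]'; python3 -m creep '[[20,-10,0,0,0,0,0.3],[40,-20,0,0,0,0,0.3],[46,-22,0,0,0,0,0.3],[46,-22,0,0,0,0,0.3]]'; python3 -m creep '[[0,0,25,0,0,0,0.3],[0,0,60,0,0,0,0.3],[0,0,95,0,0,0,0.3],[0,0,130,0,0,0,0.3],[0,0,155,0,0,0,0.3]]'; python3 -m creep '[[0,0,15,0,0,0,0.3],[0,0,28,0,0,0,0.3],[0,0,33,0,0,0,0.3],[0,0,33,0,0,0,0.3]]'
```

```text
time_s: 4.52
ee_pos: [0.4575, 0.0347, 0.2124]
orientation: [0.631, 0.776, 0.002, 0.004]
wrist_force: [0.3, 0.9, 3.1]
grip_width: 0.483
grip_force: 42.2
time_s: 4.85
ee_pos: [0.4234, 0.0763, 0.2113]
orientation: [0.63, 0.776, -0.0, 0.0]
wrist_force: [0.2, 0.3, -0.3]
grip_width: 0.483
grip_force: 42.2
time_s: 5.27
ee_pos: [0.424, 0.0727, 0.0535]
orientation: [0.633, 0.774, -0.001, -0.001]
wrist_force: [-0.1, -0.8, -0.9]
grip_width: 0.486
grip_force: 42.2
time_s: 5.6
ee_pos: [0.4242, 0.0734, 0.0219]
orientation: [0.633, 0.775, -0.001, -0.001]
wrist_force: [0.7, 0.1, -1.1]
grip_width: 0.484
grip_force: 42.2
```

```bash
python3 -m creep '[[0,0,3,0,0,0,0.3],[0,0,6,0,0,0,0.3],[0,0,9,0,0,0,0.3],[0,0,11,0,0,0,0.3],[0,0,12,0,0,0,0.3]]'; python3 -m creep '[[0,0,1,0,0,0,0.3],[0,0,2,0,0,0,0.3],[0,0,2,0,0,0,0.3]]'
```

```text
time_s: 6.02
ee_pos: [0.4249, 0.0746, 0.0114]
orientation: [0.632, 0.775, 0.0, 0.0]
wrist_force: [0.1, 0.5, -1.4]
grip_width: 0.479
grip_force: 42.2
time_s: 6.27
ee_pos: [0.4248, 0.0748, 0.0094]
orientation: [0.632, 0.775, 0.0, 0.0]
wrist_force: [-0.3, -0.0, 1.0]
grip_width: 0.481
grip_force: 42.4
```

```bash
python3 -m creep '[[0,0,1,0,0,0,0.3],[0,0,1,0,0,0,0.3],[0,0,1,0,0,0,0.5],[0,0,1,0,0,0,0.55],[0,0,1,0,0,0,0.6]]'; python3 -m creep '[[0,0,0,0,0,0,0.8],[0,0,0,0,0,0,1],[0,0,0,0,0,0,1],[0,0,0,0,0,0,1],[0,0,0,0,0,0,1]]';python3 -m creep '[[0,0,-20,0,0,0,1],[0,0,-60,0,0,0,1],[0,0,-100,0,0,0,1],[0,0,-140,0,0,0,1],[0,0,-180,0,0,0,1]]'; python3 -m creep '[[0,0,-40,0,0,0,1],[0,0,-80,0,0,0,1],[0,0,-120,0,0,0,1],[0,0,-120,0,0,0,1]]'; python3 -c "
from d import *
crop('top',190,120,170,130,4.6,'pics/t3.png');cv2.imwrite('pics/sfull.png',bot.read_camera('side'));cv2.imwrite('pics/tfull.png',bot.read_camera('top'))"
```

```text
time_s: 6.68
ee_pos: [0.4248, 0.0748, 0.0083]
orientation: [0.632, 0.775, 0.0, 0.0]
wrist_force: [-0.6, 0.1, 0.0]
grip_width: 0.603
grip_force: 0.0
time_s: 7.1
ee_pos: [0.4246, 0.0747, 0.0082]
orientation: [0.632, 0.775, -0.0, -0.0]
wrist_force: [0.2, -0.0, -0.3]
grip_width: 0.999
grip_force: 0.0
time_s: 7.52
ee_pos: [0.4238, 0.0749, 0.1899]
orientation: [0.632, 0.775, -0.0, -0.0]
wrist_force: [1.4, -0.8, -1.3]
grip_width: 0.996
grip_force: 0.0
time_s: 7.85
ee_pos: [0.4296, 0.0761, 0.3171]
orientation: [0.632, 0.775, 0.005, 0.006]
wrist_force: [0.7, 1.0, 0.5]
grip_width: 1.004
grip_force: 0.0
```

View pics/t3.png

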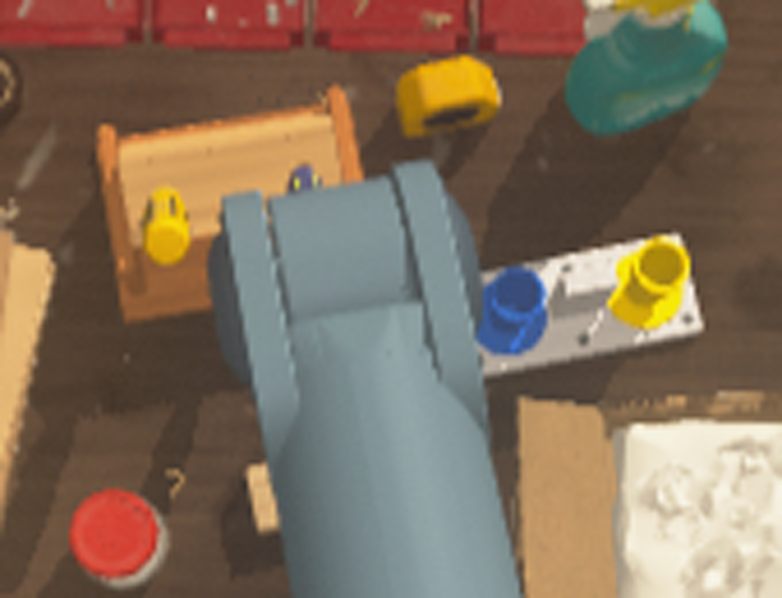

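Blue mouth at crop (517,292), yellow mouth at (661,262); the offcut lies on the bench near (262,500), and the jar is untouched.

```bash
python3 - <<'E'
from m import *
from d import delta
q=lambda x,y:(x/4.6+190,y/4.6+120)
for n,a in(('blue',(517,292)),('yellow',(661,262))): print(n,plane('top',q(*a),.092).round(4),proj('side',plane('top',q(*a),.092)).round(1).tolist())
print(proj('side',[(.566,-.134,.092),(.543,-.040,.092)]).round(1).tolist())
print(bot.observe()['joint_positions'].round(2))
delta((.520,.176,.245),.19,(.495,.088,-.864))
crop('side',215,125,80,90,6,'pics/s3.png')
E
```

```text
blue [ 0.5422 -0.0389  0.092 ] [[244.0, 164.2]]
yellow [ 0.5642 -0.1319  0.092 ] [[241.7, 143.4]]
[[241.2, 142.9], [243.8, 163.9]]
[ 0.4  -0.1  -0.62  1.97 -0.06  1.25  0.  ]
shift mm [ 80.  113.9  63.4] turn [-0.421  0.405  1.544]
```

View pics/s3.png

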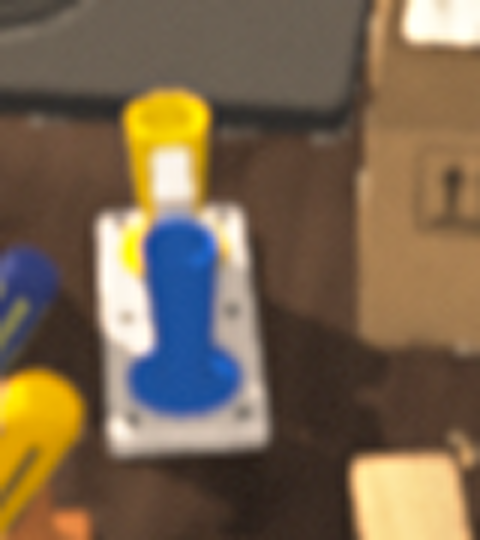

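Side crop: yellow mouth at (168,115), blue at (182,242), within 1 px of the top-view positions. Now I turn the tool for the yellow driver.

```bash
python3 -m creep '[[0,0,0,0,0,0.12,0.7],[0,0,0,0,0,0.24,0.7],[0,0,0,0,0,0.36,0.7],[0,0,0,0,0,0.48,0.7],[0,0,0,0,0,0.6,0.7]]'; python3 -m creep '[[0,0,0,0,0,0.12,0.7],[0,0,0,0,0,0.24,0.7],[0,0,0,0,0,0.36,0.7],[0,0,0,0,0,0.48,0.7],[0,0,0,0,0,0.6,0.7]]';python3 -m creep '[[0,0,0,0,0,0.12,0.7],[0,0,0,0,0,0.24,0.7],[0,0,0,0,0,0.36,0.7],[0,0,0,0,0,0.38,0.7]]'; python3 -c "
from d import *
delta((.520,.176,.245),.19,(.495,.088,-.864)); print(bot.observe()['joint_positions'].round(2))"
```

```text
time_s: 8.47
ee_pos: [0.423, 0.0745, 0.3057]
orientation: [0.834, 0.551, -0.002, -0.002]
wrist_force: [-0.7, 0.0, -0.2]
grip_width: 0.699
grip_force: 0.0
time_s: 8.88
ee_pos: [0.423, 0.0744, 0.3057]
orientation: [0.96, 0.28, -0.002, -0.001]
wrist_force: [0.4, 0.3, 0.4]
grip_width: 0.706
grip_force: 0.0
time_s: 9.22
ee_pos: [0.4231, 0.0744, 0.3059]
orientation: [0.995, 0.095, -0.002, -0.0]
wrist_force: [0.2, -0.3, -0.5]
grip_width: 0.697
grip_force: 0.0
shift mm [114.7 -81.2  60.5] turn [-0.009  0.532  0.001]
[ 0.5  -0.1  -0.71  1.97 -0.07  1.25 -1.57]
```

```bash
python3 -m creep '[[23,-16,5,0,0.107,0,0.7],[46,-32,15,0,0.214,0,0.7],[69,-49,25,0,0.321,0,0.7],[92,-65,40,0,0.428,0,0.7],[115,-81,60,0,0.532,0,0.7]]'; python3 -m creep '[[0,0,0,0,0,0,0.7],[0,0,0,0,0,0,0.7]]'; python3 -c "
from d import *
delta((.5744,.1857,.1446),.19,(.495,.088,-.864)); print(bot.observe()['joint_positions'].round(2))"
```

```text
time_s: 9.63
ee_pos: [0.5227, 0.1777, 0.2488]
orientation: [0.959, 0.095, 0.265, -0.026]
wrist_force: [2.9, -2.9, -1.0]
grip_width: 0.701
grip_force: 0.0
time_s: 9.8
ee_pos: [0.5185, 0.1763, 0.2442]
orientation: [0.961, 0.096, 0.258, -0.025]
wrist_force: [-0.5, -0.9, 0.9]
grip_width: 0.697
grip_force: 0.0
shift mm [ -0.7   1.7 114.6] turn [-0.01   0.003  0.006]
[ 0.48 -0.09 -0.91  2.18  0.12  0.51 -1.91]
```

```bash
python3 -m creep '[[0,1,20,0,0,0,0.7],[0,1,45,0,0,0,0.7],[0,2,70,0,0,0,0.7],[0,2,90,0,0,0,0.7],[0,2,90,0,0,0,0.7]]';  python3 -m creep '[[0,0,12,0,0,0,0.7],[0,0,24,0,0,0,0.7],[0,0,24,0,0,0,0.7]]'; python3 -m creep '[[0,0,0,0,0,0,0.6],[0,0,0,0,0,0,0.5],[0,0,0,0,0,0,0.4],[0,0,0,0,0,0,0.35],[0,0,0,0,0,0,0.3]]' 20
```

```text
time_s: 10.22
ee_pos: [0.5673, 0.1801, 0.1667]
orientation: [0.961, 0.092, 0.258, -0.025]
wrist_force: [-0.6, -1.0, -0.2]
grip_width: 0.703
grip_force: 0.0
time_s: 10.47
ee_pos: [0.5798, 0.1837, 0.1494]
orientation: [0.961, 0.092, 0.261, -0.024]
wrist_force: [0.2, 0.2, -0.0]
grip_width: 0.694
grip_force: 0.0
time_s: 10.88
ee_pos: [0.5793, 0.1857, 0.151]
orientation: [0.96, 0.093, 0.262, -0.025]
wrist_force: [-0.2, 1.0, 1.1]
grip_width: 0.305
grip_force: 1.2
```

```bash
python3 -m creep '[[0,0,0,0,0,0,0.42],[-3,0,0,0,0,0,0.42],[-6,0,0,0,0,0,0.42],[-6,0,0,0,0,0,0.42]]'; python3 -m creep '[[0,0,0,0,0,0,0.35],[0,0,0,0,0,0,0.3],[0,0,0,0,0,0,0.25],[0,0,0,0,0,0,0.2],[0,0,0,0,0,0,0.15]]' 25; python3 -m creep '[[0,0,0,0,0,0,0.15],[0,0,0,0,0,0,0.15]]' 50
```

```text
time_s: 11.22
ee_pos: [0.5728, 0.1841, 0.1462]
orientation: [0.96, 0.094, 0.261, -0.025]
wrist_force: [-1.3, 0.1, 0.6]
grip_width: 0.419
grip_force: 0.0
time_s: 11.63
ee_pos: [0.5737, 0.1848, 0.1469]
orientation: [0.96, 0.093, 0.262, -0.026]
wrist_force: [-0.5, -0.3, 0.4]
grip_width: 0.283
grip_force: 30.0
time_s: 11.8
ee_pos: [0.5738, 0.1847, 0.1469]
orientation: [0.96, 0.093, 0.262, -0.026]
wrist_force: [-1.2, 0.1, 0.4]
grip_width: 0.281
grip_force: 52.1
```

```bash
python3 -m creep '[[0,0,-6,0,0,0,0.15],[0,0,-12,0,0,0,0.15],[0,0,-20,0,0,0,0.15],[0,0,-30,0,0,0,0.15],[0,0,-40,0,0,0,0.15]]' 60; python3 -c "
from m import *
handle(Y,(185,160,60,70),(205,150,50,45)); print(bot.observe()['moment'])"
```

```text
time_s: 12.22
ee_pos: [0.5536, 0.1807, 0.1814]
orientation: [0.96, 0.093, 0.261, -0.026]
wrist_force: [0.4, -0.6, -0.4]
grip_width: 0.276
grip_force: 59.3
centre [0.5681 0.1827 0.157 ] err 0.0002 dir [-0.192 -0.132  0.973] {'side': [[213.5, 202.4], [-0.2, 1.0], -10.5, 6.8, 125], 'top': [[226.3, 168.0], [0.7, -0.7], -5.2, 4.0, 56]}
[0.21762655 1.03525887 0.19050495]
```

```bash
python3 -m creep '[[0,0,-12,0,0,0,0.15],[0,0,-24,0,0,0,0.15],[0,0,-38,0,0,0,0.15],[0,0,-54,0,0,0,0.15],[0,0,-70,0,0,0,0.15]]'; python3 -m creep '[[0,0,-15,0,0,0,0.15],[0,0,-30,0,0,0,0.15],[0,0,-40,0,0,0,0.15],[0,0,-40,0,0,0,0.15]]'; python3 -c "
from d import *
print(bot.observe()['moment'])
delta((.50,.16,.32),.19)
crop('side',150,90,130,150,4,'pics/s4.png')"
```

```text
time_s: 12.73
ee_pos: [0.5187, 0.1737, 0.2416]
orientation: [0.96, 0.093, 0.261, -0.026]
wrist_force: [0.8, -1.0, -1.5]
grip_width: 0.279
grip_force: 59.8
time_s: 13.07
ee_pos: [0.4999, 0.1697, 0.2783]
orientation: [0.96, 0.093, 0.263, -0.025]
wrist_force: [-0.5, 0.1, -0.7]
grip_width: 0.279
grip_force: 59.8
[-0.10731835  0.5780446   0.01189582]
shift mm [ 19.8   9.6 -36.7] turn [ 0.001 -0.536  0.004]
```

View pics/s4.png

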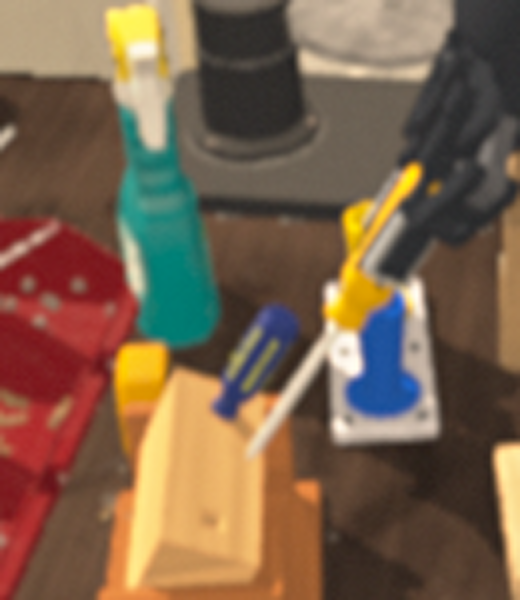

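The yellow driver is out of its hole: tip at crop (250,455), hole at (210,520), blade parallel to the fingers. I check the tip against the prediction and plan the upright turn.

```bash
python3 - <<'E'
from d import *
o=bot.observe(); A=R.from_quat(o['orientation'])
for L in(.135,.143,.150):
    t=o['ee_pos']+A.apply([0,0,L]); print(L,t.round(4),proj('side',t).round(1),proj('top',t).round(1))
h=o['ee_pos']+A.apply([0,0,.037]); print('handle start',proj('side',h).round(1))
cv2.imwrite('pics/t5.png',cv2.resize(bot.read_camera('top')[130:220,190:310],None,fx=6,fy=6,interpolation=cv2.INTER_CUBIC))
E
```

```text
0.135 [0.5672 0.1827 0.161 ] [[213.7 201.1]] [[226.2 168. ]]
0.143 [0.5712 0.1835 0.1541] [[212.1 203.6]] [[226.2 167.2]]
0.15 [0.5747 0.1841 0.1481] [[210.6 205.7]] [[226.1 166.5]]
handle start [[235.5 168.3]]
```

```bash
python3 -c "
from d import *
delta((.47,.14,.33),.19)"
```

```text
shift mm [ -2.4  23.5 -63.9] turn [-0.    -0.532  0.004]
```

```bash
python3 -m creep '[[0,5,-20,0,-0.09,0,0.15],[-1,10,-40,0,-0.2,0,0.15],[-2,16,-55,0,-0.31,0,0.15],[-2,23,-64,0,-0.42,0,0.15],[-2,23,-64,0,-0.53,0,0.15]]'; python3 -m creep '[[0,0,0,0,0,0,0.15],[0,0,0,0,0,0,0.15]]'; python3 -c "
from d import *
delta((.5635,-.1325,.32),.19); print(bot.observe()['joint_positions'].round(2))"
```

```text
time_s: 13.58
ee_pos: [0.472, 0.1383, 0.3324]
orientation: [0.996, 0.095, 0.001, 0.002]
wrist_force: [0.4, -0.3, -0.0]
grip_width: 0.277
grip_force: 59.8
time_s: 13.75
ee_pos: [0.4714, 0.1401, 0.3278]
orientation: [0.995, 0.096, -0.001, -0.002]
wrist_force: [-0.3, 0.6, -1.2]
grip_width: 0.271
grip_force: 59.9
shift mm [ 38.2 285.3   6.2] turn [-0.005  0.002  0.003]
[ 0.51  0.06 -0.9   1.81  0.05  1.29 -1.78]
```

```bash
python3 -m creep '[[2,18,0,0,0,0,0.15],[6,48,0,0,0,0,0.15],[10,80,0,0,0,0,0.15],[15,112,0,0,0,0,0.15],[19,144,0,0,0,0,0.15]]'; python3 -m creep '[[4,32,0,0,0,0,0.15],[8,64,0,0,0,0,0.15],[12,96,0,0,0,0,0.15],[16,122,0,0,0,0,0.15],[19,141,0,0,0,0,0.15]]';python3 -m creep '[[0,0,0,0,0,0,0.15],[0,0,0,0,0,0,0.15]]'; python3 -c "
from d import *
delta((.5635,-.1325,.255),.19)"
```

```text
time_s: 14.17
ee_pos: [0.5157, 0.0024, 0.3303]
orientation: [0.995, 0.098, 0.002, 0.001]
wrist_force: [-0.3, 0.4, -0.7]
grip_width: 0.275
grip_force: 59.9
time_s: 14.58
ee_pos: [0.5616, -0.1347, 0.3302]
orientation: [0.995, 0.095, 0.001, 0.001]
wrist_force: [0.7, 0.2, -0.3]
grip_width: 0.277
grip_force: 59.9
time_s: 14.75
ee_pos: [0.5617, -0.1321, 0.3301]
orientation: [0.995, 0.096, 0.001, -0.0]
wrist_force: [-0.2, -0.0, -0.6]
grip_width: 0.28
grip_force: 59.9
shift mm [ 1.6  0.8 75.1] turn [-0.    -0.002  0.002]
```

```bash
python3 -m creep '[[2,1,15,0,0,0,0.15],[2,1,40,0,0,0,0.15],[2,1,60,0,0,0,0.15],[2,1,72,0,0,0,0.15],[2,1,72,0,0,0,0.15]]'; python3 -m creep '[[0,0,8,0,0,0,0.15],[0,0,18,0,0,0,0.15],[0,0,28,0,0,0,0.15],[0,0,38,0,0,0,0.15],[0,0,38,0,0,0,0.15]]';  python3 -c "
from d import *
delta((.5635,-.1325,.16),.19);print(bot.observe()['moment'])"
```

```text
time_s: 15.17
ee_pos: [0.562, -0.1297, 0.2554]
orientation: [0.995, 0.098, -0.002, -0.001]
wrist_force: [-0.2, 0.5, -0.8]
grip_width: 0.279
grip_force: 59.9
time_s: 15.58
ee_pos: [0.563, -0.1321, 0.2179]
orientation: [0.995, 0.097, -0.001, -0.001]
wrist_force: [-0.9, -0.8, -1.3]
grip_width: 0.279
grip_force: 59.9
shift mm [ 0.5  0.6 57.9] turn [-0.002  0.002  0.004]
[-0.02596272  0.0697157  -0.05112745]
```

```bash
python3 -m creep '[[0,0,10,0,0,0,0.15],[0,0,20,0,0,0,0.15],[0,0,30,0,0,0,0.15],[0,0,40,0,0,0,0.15],[0,0,48,0,0,0,0.15]]'; python3 -m creep '[[0,0,2,0,0,0,0.15],[0,0,4,0,0,0,0.15],[0,0,6,0,0,0,0.15],[0,0,8,0,0,0,0.15],[0,0,8,0,0,0,0.15]]'
```

```text
time_s: 16.0
ee_pos: [0.5642, -0.1321, 0.1708]
orientation: [0.995, 0.097, 0.0, -0.0]
wrist_force: [0.1, -0.2, -1.2]
grip_width: 0.275
grip_force: 59.9
time_s: 16.42
ee_pos: [0.5649, -0.1321, 0.1645]
orientation: [0.995, 0.097, 0.001, -0.0]
wrist_force: [0.1, -0.4, -1.3]
grip_width: 0.275
grip_force: 59.9
```

```bash
python3 -m creep '[[0,0,1,0,0,0,0.15],[0,0,2,0,0,0,0.15],[0,0,3,0,0,0,0.15],[0,0,4,0,0,0,0.15],[0,0,4,0,0,0,0.15]]'; python3 -m creep '[[0,0,1,0,0,0,0.15],[0,0,2,0,0,0,0.15],[0,0,2,0,0,0,0.15]]'
```

```text
time_s: 16.83
ee_pos: [0.5657, -0.1321, 0.1627]
orientation: [0.995, 0.097, 0.002, 0.0]
wrist_force: [-2.1, -0.4, 8.0]
grip_width: 0.275
grip_force: 61.2
time_s: 17.08
ee_pos: [0.5665, -0.132, 0.1626]
orientation: [0.995, 0.097, 0.002, 0.001]
wrist_force: [-4.0, 0.3, 14.7]
grip_width: 0.278
grip_force: 62.1
```

```bash
python3 -m creep '[[0,0,-1,0,0,0,0.15],[0,0,-2,0,0,0,0.15],[0,0,-2,0,0,0,0.3],[0,0,-2,0,0,0,0.32],[0,0,-2,0,0,0,0.34]]' 20; python3 -m creep '[[0,0,0,0,0,0,0.38],[0,0,0,0,0,0,0.44],[0,0,0,0,0,0,0.5],[0,0,0,0,0,0,0.6],[0,0,0,0,0,0,0.7]]'; python3 -m creep '[[0,0,-10,0,0,0,0.7],[0,0,-30,0,0,0,0.7],[0,0,-50,0,0,0,0.7],[0,0,-80,0,0,0,0.7],[0,0,-110,0,0,0,0.7]]'; python3 -m creep '[[0,0,-30,0,0,0,0.7],[0,0,-60,0,0,0,0.7],[0,0,-60,0,0,0,0.7]]'; python3 -c "
from m import *
handle(Y,(220,95,60,55),(315,150,50,45))"
```

```text
time_s: 17.5
ee_pos: [0.5647, -0.1322, 0.1602]
orientation: [0.995, 0.097, 0.001, -0.0]
wrist_force: [-0.6, -0.1, -0.8]
grip_width: 0.337
grip_force: 0.0
time_s: 17.92
ee_pos: [0.5648, -0.1321, 0.1603]
orientation: [0.995, 0.097, 0.001, -0.0]
wrist_force: [-0.1, 0.4, 0.0]
grip_width: 0.698
grip_force: 0.0
time_s: 18.33
ee_pos: [0.564, -0.1319, 0.2717]
orientation: [0.995, 0.097, 0.0, -0.0]
wrist_force: [1.2, -1.1, -0.0]
grip_width: 0.699
grip_force: 0.0
time_s: 18.58
ee_pos: [0.5685, -0.132, 0.3391]
orientation: [0.995, 0.097, 0.008, 0.002]
wrist_force: [0.5, -0.5, 1.0]
grip_width: 0.702
grip_force: 0.0
centre [ 0.5329 -0.1128  0.1788] err 0.0014 dir [-0.186  0.115  0.976] {'side': [[250.8, 120.5], [-0.2, 1.0], -15.0, 17.1, 264], 'top': [[332.0, 181.1], [-0.8, 0.6], -10.9, 11.3, 283]}
```

```bash
python3 - <<'E'
from m import *
B2=((112,50,15),(140,255,255))
handle(B2,(198,160,32,38),(247,150,22,25)); handle(B,(198,160,32,38),(247,150,22,25))
t=np.hstack([cv2.resize(bot.read_camera(n)[y:y+50,x:x+50],None,fx=8,fy=8,interpolation=cv2.INTER_NEAREST) for n,x,y in(('side',190,155),('top',235,140))]); cv2.imwrite('pics/b.png',t)
E
```

```text
centre [0.5843 0.0956 0.152 ] err 0.0009 dir [-0.507 -0.103  0.856] {'side': [[214.9, 177.6], [-0.5, 0.8], -12.7, 18.3, 174], 'top': [[257.2, 163.7], [0.3, 1.0], -7.4, 4.6, 57]}
centre [0.5822 0.0952 0.1529] err 0.0038 dir [-0.248  0.705  0.665] {'side': [[215.2, 177.1], [-0.5, 0.8], -11.6, 18.6, 138], 'top': [[257.3, 164.9], [1.0, -0.1], -3.4, 3.7, 44]}
```

View pics/b.png

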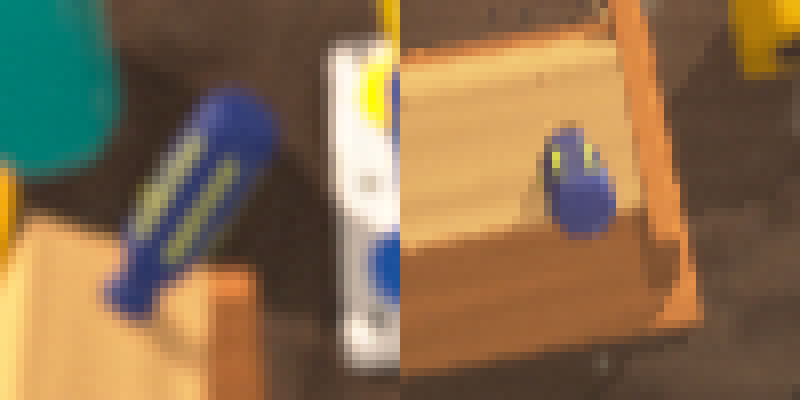

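The blue handle runs in the side half from (130,300) to (255,105) and in the top half from (565,130) to (585,220), as the second fit says. I move to it.

```bash
python3 -c "
from d import *
delta((.50,.07,.30),.19)
delta((.544,.088,.228),.19,(.495,.092,-.864),dict(orientation=R.from_euler('z',.19).__mul__(R.from_euler('x',np.pi)).as_quat(),ee_pos=np.array([.5,.07,.3])))"
```

```text
shift mm [ -23.5 -210.6   29.3] turn [-0.001  0.     0.004]
shift mm [46.6 -9.4 72. ] turn [-0.003  0.528  0.   ]
```

```bash
python3 -m creep '[[-3,-30,0,0,0,0,0.65],[-7,-65,0,0,0,0,0.65],[-11,-100,10,0,0,0,0.65],[-15,-135,20,0,0,0,0.65],[-19,-170,29,0,0,0,0.65]]'; python3 -m creep '[[-2,-20,0,0,0,0,0.65],[-4,-41,0,0,0,0,0.65],[-4,-41,0,0,0,0,0.65]]'; python3 -m creep '[[0,0,0,0,0.11,0,0.65],[0,0,0,0,0.22,0,0.65],[10,-3,15,0,0.32,0,0.65],[28,-6,40,0,0.43,0,0.65],[40,-8,60,0,0.528,0,0.65]]'; python3 -m creep '[[0,0,0,0,0,0,0.65],[0,0,0,0,0,0,0.65],[0,0,0,0,0,0,0.65]]'; python3 -c "
from d import *
delta((.596,.0975,.137),.19,(.495,.092,-.864))"
```

```text
time_s: 19.4
ee_pos: [0.512, 0.0323, 0.3004]
orientation: [0.995, 0.097, 0.001, -0.0]
wrist_force: [-0.3, 1.5, 0.1]
grip_width: 0.65
grip_force: 0.0
time_s: 19.65
ee_pos: [0.499, 0.0765, 0.3009]
orientation: [0.995, 0.101, 0.0, -0.001]
wrist_force: [-0.5, 1.4, 0.2]
grip_width: 0.651
grip_force: 0.0
time_s: 20.07
ee_pos: [0.5403, 0.0848, 0.243]
orientation: [0.96, 0.093, 0.263, -0.024]
wrist_force: [0.8, 0.5, -1.8]
grip_width: 0.65
grip_force: 0.0
time_s: 20.32
ee_pos: [0.5405, 0.0858, 0.244]
orientation: [0.961, 0.093, 0.26, -0.025]
wrist_force: [0.9, 0.5, 0.7]
grip_width: 0.652
grip_force: 0.0
shift mm [ -5.   -0.8 121. ] turn [-0.005 -0.001  0.002]
```

```bash
python3 -m creep '[[-5,0,20,0,0,0,0.65],[-5,-1,45,0,0,0,0.65],[-5,-1,70,0,0,0,0.65],[-5,-1,90,0,0,0,0.65],[-5,-1,90,0,0,0,0.65]]';  python3 -m creep '[[0,0,12,0,0,0,0.65],[0,0,24,0,0,0,0.65],[0,0,30,0,0,0,0.65],[0,0,30,0,0,0,0.6],[0,0,30,0,0,0,0.6]]'; python3 -c "
from d import *
delta((.596,.0975,.137),.19,(.495,.092,-.864))"
```

```text
time_s: 20.73
ee_pos: [0.5823, 0.0948, 0.1614]
orientation: [0.961, 0.093, 0.259, -0.026]
wrist_force: [-1.3, -0.5, -0.2]
grip_width: 0.653
grip_force: 0.0
time_s: 21.15
ee_pos: [0.5965, 0.0976, 0.1386]
orientation: [0.96, 0.093, 0.261, -0.025]
wrist_force: [0.3, 0.0, 0.2]
grip_width: 0.599
grip_force: 0.0
shift mm [-1.2  0.   1.1] turn [-0.004 -0.004  0.001]
```

```bash
python3 -m creep '[[-1,0,1,0,0,0,0.45],[-1,0,1,0,0,0,0.35],[-1,0,1,0,0,0,0.28],[-1,0,1,0,0,0,0.22],[-1,0,1,0,0,0,0.12]]' 25; python3 -m creep '[[0,0,0,0,0,0,0.1],[0,0,0,0,0,0,0.1],[0,0,0,0,0,0,0.1]]' 60; python3 -m creep '[[0,0,-6,0,0,0,0.1],[0,0,-12,0,0,0,0.1],[0,0,-20,0,0,0,0.1],[0,0,-30,0,0,0,0.1],[0,0,-40,0,0,0,0.1]]'; python3 -m creep '[[0,0,-12,0,0,0,0.1],[0,0,-28,0,0,0,0.1],[0,0,-44,0,0,0,0.1],[0,0,-60,0,0,0,0.1],[0,0,-75,0,0,0,0.1]]'; python3 -c "
from d import *
o=bot.observe(); A=R.from_quat(o['orientation'])
for L in(.027,.113): print(proj('side',o['ee_pos']+A.apply([0,0,L])).round(1))
delta((.50,.07,.30),.19)
crop('side',170,110,110,120,5,'pics/s6.png')"
```

```text
time_s: 21.57
ee_pos: [0.5938, 0.0977, 0.1353]
orientation: [0.961, 0.093, 0.26, -0.025]
wrist_force: [-1.3, -0.7, 2.9]
grip_width: 0.233
grip_force: 26.5
time_s: 21.82
ee_pos: [0.5938, 0.0977, 0.1352]
orientation: [0.961, 0.094, 0.26, -0.025]
wrist_force: [-3.7, -0.5, 6.6]
grip_width: 0.23
grip_force: 60.3
time_s: 22.23
ee_pos: [0.5737, 0.0939, 0.1693]
orientation: [0.961, 0.094, 0.26, -0.026]
wrist_force: [2.1, 0.2, -0.9]
grip_width: 0.226
grip_force: 59.3
time_s: 22.65
ee_pos: [0.5351, 0.0864, 0.2332]
orientation: [0.961, 0.093, 0.258, -0.026]
wrist_force: [-0.0, -0.8, -1.0]
grip_width: 0.23
grip_force: 59.4
[[229.7 156.5]]
[[212.9 183.5]]
shift mm [  0.9   9.2 -76.6] turn [-0.002 -0.525  0.004]
```

View pics/s6.png

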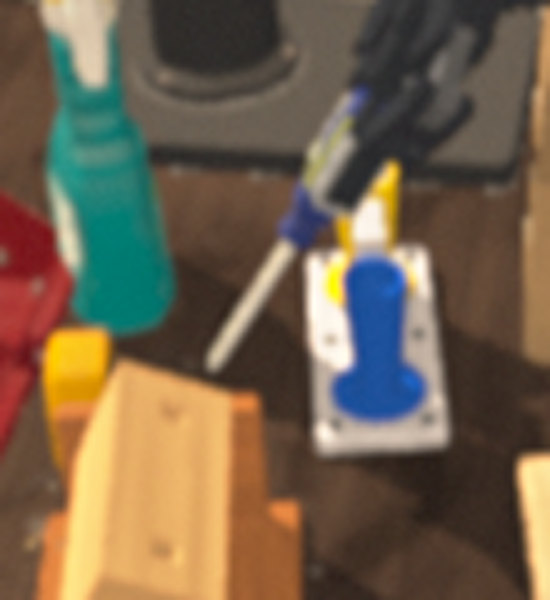

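The blue driver is out: tip at crop (213,367), i.e. (212.6,183.4) against (212.9,183.5) predicted. The yellow driver stands in its cup behind the gripper.

```bash
python3 -m creep '[[0,2,-20,0,-0.1,0,0.1],[0,5,-40,0,-0.2,0,0.1],[1,9,-60,0,-0.31,0,0.1],[1,9,-77,0,-0.42,0,0.1],[1,9,-77,0,-0.525,0,0.1]]'; python3 -m creep '[[0,0,0,0,0,0,0.1],[0,0,0,0,0,0,0.1]]'; python3 -c "
from m import *
from d import delta
delta((.5415,-.039,.28),.19)
o=axis(blob('side',*Y,(220,90,60,48))); print(o)
t=axis(blob('top',*Y,(310,150,55,45))); print(t)"
```

```text
time_s: 23.12
ee_pos: [0.5026, 0.0688, 0.3046]
orientation: [0.995, 0.095, 0.002, 0.003]
wrist_force: [0.4, 1.3, -0.5]
grip_width: 0.23
grip_force: 59.5
time_s: 23.28
ee_pos: [0.5018, 0.0701, 0.2987]
orientation: [0.995, 0.097, -0.001, -0.002]
wrist_force: [-0.7, 0.4, -0.8]
grip_width: 0.23
grip_force: 59.6
shift mm [ 18.  114.8  18.1] turn [-0.005  0.001  0.003]
(array([246.73684211, 134.63157895]), array([0.10795951, 0.99415529]), np.float64(-2.6957472476345448), np.float64(2.4909482271484005), 19)
(array([331.99644128, 181.09252669]), array([-0.79906103,  0.60124993]), np.float64(-10.45408527066614), np.float64(10.938384601103884), 281)
```

```bash
python3 -m creep '[[3,20,0,0,0,0,0.1],[8,50,0,0,0,0,0.1],[13,82,0,0,0,0,0.1],[18,110,0,0,0,0,0.1],[18,115,0,0,0,0,0.1]]'; python3 -m creep '[[0,0,5,0,0,0,0.1],[0,0,18,0,0,0,0.1],[0,0,18,0,0,0,0.1]]'; python3 -c "
from m import *
from d import delta
delta((.5415,-.039,.13),.19); print(plane('top',(323.5,187.6),.2), plane('top',(326,185.5),.2))"
```

```text
time_s: 23.8
ee_pos: [0.541, -0.0467, 0.3008]
orientation: [0.996, 0.092, 0.002, 0.003]
wrist_force: [-0.5, -2.0, -0.8]
grip_width: 0.228
grip_force: 59.6
time_s: 24.05
ee_pos: [0.5381, -0.0371, 0.2803]
orientation: [0.995, 0.098, -0.001, -0.0]
wrist_force: [0.2, 0.1, -2.2]
grip_width: 0.227
grip_force: 59.6
shift mm [  3.3   2.6 150.3] turn [-0.     0.002  0.007]
[ 0.50883724 -0.08622597  0.2       ] [ 0.51480569 -0.09302992  0.2       ]
```

The yellow handle leans towards the blue cup, so I turn the tool about the blue driver's axis to put the gripper's narrow side towards it.

```bash
python3 -m creep '[[3,2,0,0,0,-0.1,0.1],[3,2,0,0,0,-0.2,0.1],[3,2,0,0,0,-0.3,0.1],[3,2,0,0,0,-0.4,0.1],[3,2,0,0,0,-0.5,0.1]]'; python3 -m creep '[[0,0,0,0,0,-0.1,0.1],[0,0,0,0,0,-0.2,0.1],[0,0,0,0,0,-0.3,0.1],[0,0,0,0,0,-0.4,0.1],[0,0,0,0,0,-0.5,0.1]]'; python3 -m creep '[[0,0,0,0,0,0,0.1],[0,0,0,0,0,0,0.1]]'; python3 -c "
from d import *
delta((.541,-.0395,.225),1.2)"
```

```text
time_s: 24.47
ee_pos: [0.5432, -0.0379, 0.2825]
orientation: [0.939, 0.344, 0.001, 0.0]
wrist_force: [-0.2, 0.1, -1.8]
grip_width: 0.229
grip_force: 59.5
time_s: 24.88
ee_pos: [0.5432, -0.038, 0.2825]
orientation: [0.825, 0.566, 0.001, 0.0]
wrist_force: [0.1, 1.0, -0.9]
grip_width: 0.225
grip_force: 59.5
time_s: 25.05
ee_pos: [0.5435, -0.0387, 0.2826]
orientation: [0.827, 0.562, 0.001, 0.0]
wrist_force: [0.4, 0.1, -0.9]
grip_width: 0.229
grip_force: 59.5
shift mm [-1.7 -2.1 57.6] turn [ 0.001 -0.001 -0.006]
```

```bash
python3 -m creep '[[-1,-1,15,0,0,0,0.1],[-2,-2,35,0,0,0,0.1],[-2,-2,50,0,0,0,0.1],[-2,-2,57,0,0,0,0.1],[-2,-2,57,0,0,0,0.1]]'; python3 -m creep '[[0,0,8,0,0,0,0.1],[0,0,18,0,0,0,0.1],[0,0,28,0,0,0,0.1],[0,0,38,0,0,0,0.1],[0,0,38,0,0,0,0.1]]'; python3 -c "
from d import *
delta((.541,-.0395,.14),1.2)"
```

```text
time_s: 25.47
ee_pos: [0.54, -0.0411, 0.224]
orientation: [0.827, 0.562, -0.001, -0.001]
wrist_force: [-0.3, -0.3, -2.0]
grip_width: 0.228
grip_force: 59.5
time_s: 25.88
ee_pos: [0.5401, -0.0418, 0.1853]
orientation: [0.827, 0.562, -0.001, -0.001]
wrist_force: [-0.0, 0.4, -1.6]
grip_width: 0.226
grip_force: 59.5
shift mm [ 2.5  0.1 45.3] turn [-0.002 -0.    -0.006]
```

```bash
python3 -m creep '[[1,0,9,0,0,0,0.1],[2,0,18,0,0,0,0.1],[2,0,27,0,0,0,0.1],[2,0,36,0,0,0,0.1],[2,0,45,0,0,0,0.1]]'; python3 -m creep '[[0,0,1,0,0,0,0.1],[0,0,3,0,0,0,0.1],[0,0,4,0,0,0,0.1],[0,0,5,0,0,0,0.1],[0,0,5,0,0,0,0.1]]'; python3 -m creep '[[0,0,1,0,0,0,0.1],[0,0,2,0,0,0,0.1],[0,0,3,0,0,0,0.1],[0,0,3,0,0,0,0.1]]'
```

```text
time_s: 26.3
ee_pos: [0.5426, -0.0396, 0.1419]
orientation: [0.827, 0.562, 0.001, 0.0]
wrist_force: [-0.2, -0.3, -1.3]
grip_width: 0.231
grip_force: 59.5
time_s: 26.72
ee_pos: [0.5431, -0.0396, 0.1382]
orientation: [0.827, 0.562, 0.001, 0.001]
wrist_force: [0.0, -0.7, -1.3]
grip_width: 0.232
grip_force: 59.5
time_s: 27.05
ee_pos: [0.5426, -0.0397, 0.1348]
orientation: [0.827, 0.562, 0.001, 0.0]
wrist_force: [-0.5, 0.9, -1.5]
grip_width: 0.226
grip_force: 59.5
```

```bash
python3 -m creep '[[0,0,1,0,0,0,0.1],[0,0,2,0,0,0,0.1],[0,0,3,0,0,0,0.1],[0,0,3,0,0,0,0.1]]'; python3 -m creep '[[0,0,1,0,0,0,0.1],[0,0,2,0,0,0,0.1],[0,0,2,0,0,0,0.1]]'
```

```text
time_s: 27.38
ee_pos: [0.5426, -0.0397, 0.1316]
orientation: [0.827, 0.562, 0.001, 0.0]
wrist_force: [0.1, -0.2, -1.5]
grip_width: 0.226
grip_force: 59.5
time_s: 27.63
ee_pos: [0.5431, -0.0395, 0.1312]
orientation: [0.827, 0.562, 0.001, 0.001]
wrist_force: [-2.5, -0.2, 7.5]
grip_width: 0.226
grip_force: 60.5
```

Floor contact. I release gently and rise.

```bash
python3 -m creep '[[0,0,-1,0,0,0,0.1],[0,0,-1,0,0,0,0.25],[0,0,-1,0,0,0,0.27],[0,0,-1,0,0,0,0.29],[0,0,-1,0,0,0,0.32]]' 20; python3 -m creep '[[0,0,0,0,0,0,0.36],[0,0,0,0,0,0,0.42],[0,0,0,0,0,0,0.5],[0,0,0,0,0,0,0.6],[0,0,0,0,0,0,0.65]]'; python3 -m creep '[[0,0,-10,0,0,0,0.65],[0,0,-30,0,0,0,0.65],[0,0,-50,0,0,0,0.65],[0,0,-80,0,0,0,0.65],[0,0,-110,0,0,0,0.65]]'; python3 -m creep '[[0,0,-40,0,0,0,0.65],[0,0,-80,0,0,0,0.65],[0,0,-120,0,0,0,0.65],[0,0,-120,0,0,0,0.65]]'; python3 -c "
from h import *
a=cv2.resize(bot.read_camera('side')[85:235,190:330],None,fx=2.8,fy=2.8,interpolation=2);b=cv2.resize(bot.read_camera('top')[110:260,190:330],None,fx=2.8,fy=2.8,interpolation=2)
cv2.imwrite('pics/f.png',np.hstack([a,b]))"
```

```text
time_s: 28.05
ee_pos: [0.5428, -0.0397, 0.1308]
orientation: [0.827, 0.562, 0.001, 0.0]
wrist_force: [0.1, 0.1, -0.7]
grip_width: 0.319
grip_force: 0.0
time_s: 28.47
ee_pos: [0.5428, -0.0396, 0.1309]
orientation: [0.827, 0.562, 0.001, 0.0]
wrist_force: [0.2, 0.2, 0.2]
grip_width: 0.65
grip_force: 0.0
time_s: 28.88
ee_pos: [0.5418, -0.0394, 0.2421]
orientation: [0.827, 0.562, 0.001, -0.0]
wrist_force: [0.5, -0.4, -0.6]
grip_width: 0.649
grip_force: 0.0
time_s: 29.22
ee_pos: [0.547, -0.038, 0.3708]
orientation: [0.827, 0.562, 0.007, 0.006]
wrist_force: [0.9, 0.6, 0.5]
grip_width: 0.65
grip_force: 0.0
```

View pics/f.png

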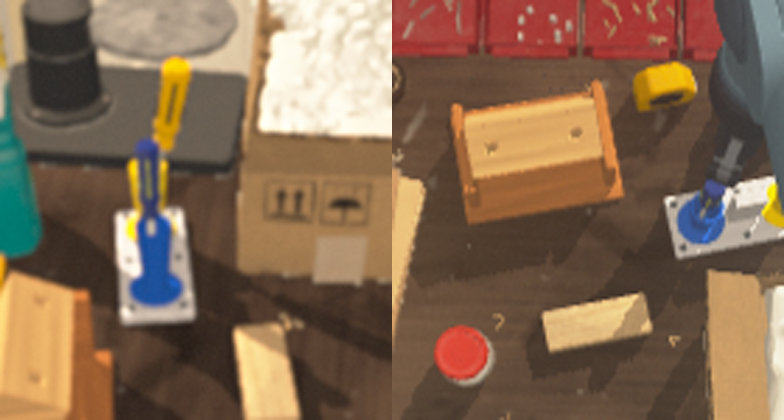

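Both drivers stand upright in their own cups: the side half shows the blue handle at (148,165) and the yellow at (172,100). The offcut lies clear at (597,322), and the jar and tape measure are in place. I let things rest a moment and hand in.

```bash
python3 -m creep '[[0,0,0,0,0,0,0.65],[0,0,0,0,0,0,0.65],[0,0,0,0,0,0,0.65],[0,0,0,0,0,0,0.65]]'; python3 -c "
from station import bot
print(bot.hand_in())"
```

```text
time_s: 29.65
ee_pos: [0.5415, -0.0398, 0.3595]
orientation: [0.827, 0.562, 0.0, -0.001]
wrist_force: [0.3, -0.7, 0.7]
grip_width: 0.649
grip_force: 0.0
the job is handed in; nothing more can be done
None
```

I handed the job in at 29.7 s, and the judge returned no verdict: the offcut is flat on the bench clear of holder and rack, each screwdriver stands in the cup of its colour, and the jar, tape measure and tape roll were left alone.

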